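# Flip the hex key and tighten the cup rail's grub screw

### The job

The tube of the cup rail still slips in one of its feet: the grub screw on top of that foot has only been spun in finger-tight, and the hex key was left standing in it on its long arm. Pull the key out, flip it over and put its short arm fully home in the screw, then use the long arm as the lever to tighten the screw clockwise (seen from above) by at least a sixth of a turn, 60 degrees. Then let go and leave the key sitting in the screw on its short arm, ready for a check once the cups are on, and do not disturb the cups or the spoon.

Things in the scene. Friction and masses are not known exactly. Their poses are not given: they have to be found in the camera images.
- socket (a point): centre of the floor of the grub screw's hex socket, on its axis, 62 mm above the table, 30 mm below the boss's mouth. z is up; x points to one corner of the hexagon: the key fits whenever the plane of its L stands at a multiple of 60 degrees to x (6 degrees either way). The axes turn with the screw. The socket is 16 mm deep, with 7 mm of plain 18 mm bore above it, then the countersink.
- screw (a joint): angle of the grub screw in rad: 0 at the start, growing as it is tightened (clockwise seen from above), hard stop at 1.75. Stiff all the way: about 0.9 N m to turn it (6 to 7 N on the long arm 140 mm from the bend); it stays where it is left and does not rise or sink. The key has about 7 degrees of play in it either way.
- key_grip (a point): centre line of the key's long arm, 70 mm from the bend, 110 mm from the tip, near the centre of mass. Axes of the key: z along the long arm from its tip to the bend, x from the bend along the short arm to its tip; a pair of flats faces +y and -y, so it is gripped across y (14 mm). At the start the long arm stands in the screw, the short arm on top, leaning about 5 degrees towards the short arm.
- key_bend (a point): crossing of the centre lines of the key's two arms, at the bend; axes as key_grip
- key_long_tip (a point): centre of the end face of the key's long arm; axes as key_grip
- key_short_tip (a point): centre of the end face of the key's short arm; axes as key_grip. With the short arm fully home this point is at the socket point.
- rail: the cup rail, fixed to the table: a level steel tube, 42 mm across, its axis 34 mm above the table, in two cast clamp feet. Origin: on the table under the screw, at the centre of the foot that holds the key; the tube runs along y from y = +70 mm to y = -375 mm, the other foot (its screw already tight, its boss also 92 mm high) at y = -300 mm.
- mug: white tasting mug, 78 mm wide, 80 mm high, loose; origin at the centre of its underside; leave alone
- bowl: white tasting bowl, 104 mm wide, 60 mm high, loose; origin at the centre of its underside; leave alone
- spoon: steel tasting spoon with a wooden handle, 170 mm long, lying on the table, loose; leave alone
- key: the L-shaped hex key: black steel, hexagonal bar 14 mm across flats, 0.31 kg (20 % either way). Long arm 180 mm, short arm 60 mm from tip to the crossing of the centre lines (188 and 68 mm over all). Origin at the long arm's tip, axes as key_grip. Home on its short arm, the long arm lies level 122 mm above the table; let go, it droops about 5 degrees.
- mouth (a point): centre of the mouth of the round boss (44 mm across) that holds the screw, on top of one foot of the cup rail, 92 mm above the table, straight above the socket. It is countersunk: 31 mm wide at the top, narrowing to 18 mm in 7 mm. z is up.
Mind the look-alikes: they are no part of the job. Of the things shaped like the key, the black one is meant.

How it is judged (in metres and radians):
On the way:
1. the key is flipped: its short arm is home in the socket and the screw has not been turned yet (distance between key_short_tip and socket below 0.008 m and value of joint screw below 0.25 rad), for 0.2 s.
At the end, for the whole second after the job is handed in: The screw has been tightened by at least 60 degrees (1.047 rad), the key sits in it on its short arm, the tip within 8 mm of the socket's floor, at rest and let go (value of joint screw above 1.047 rad and distance between key_short_tip and socket below 0.008 m and linear speed of key below 0.02 m/s and angular speed of key below 0.15 rad/s); the robot touches nothing.
It fails at once if the screw was tightened with the long arm in the socket (value of joint screw above 0.25 rad and distance between key_long_tip and socket below 0.03 m).
It fails at once if the mug was disturbed (distance of mug from where it was at the start of the episode above 0.02 m).
It fails at once if the bowl was disturbed (distance of bowl from where it was at the start of the episode above 0.02 m).
It fails at once if the spoon was disturbed (distance of spoon from where it was at the start of the episode above 0.02 m).
It also fails if it takes over 54 s, if anything falls off the work surface, if the arm or the gripper's body presses on something with over 40 N, if the wrist force passes 120 N, or if a joint passes its speed limit or range.

### The arm

A 6-joint arm with a two-finger parallel gripper is mounted at the origin on the work surface. World frame = base frame: x ahead of the robot, y to its left, z up, the work surface at z = 0. Lengths are in mm, angles in degrees, forces in N, time in s.
With the tool pointing down it reaches from about 350 to 850 mm from the base axis. Payload 8.1 kg.
Tool frame: the origin (TCP) lies at the very end of the fingers, on their centre line; the grasp point (between the pads) lies r.tcp_to_grasp behind it (r.tcp_to_grasp is the distance from the TCP to the grasp point, in mm); z points along the fingers, y is the line along which they close (so a half turn about z gives the same grasp; the last joint's range is limited). The gripper opens to 85 mm and grips with 20 to 120 N. Pads are 22 mm wide; open, the fingers measure 114 mm over their backs; the gripper's body (76 mm by 85 mm) begins 54 mm behind the grasp point. The pads swing forward as they close: fully open they stand 13 mm farther back than shut.
Start: joints at [64.148, 7.471, 85.268, -0, 87.261, -4.893], TCP at [214.597, 560.315, 231.292] pointing down, gripper open.
Joint ranges: [-169.43, 169.43], [-51.17, 129.36], [1.28, 143.12], [-76.62, 256.62], [0, 156.53], [-152.29, 152.29]. Speed limits (degrees/s): [136.94, 136.94, 159.86, 180, 180, 180].

### API

Orientations are given as [roll, pitch, yaw] about the fixed x, y, z axes, in that order (R = Rz(yaw) Ry(pitch) Rx(roll)).
In Python, from bench import r gives the robot as it stands.
- The arm moves only by the shell command python3 -m handwheel 'ROWS' [OPENING] [FORCE]. ROWS is JSON, a list of rows, each a list of 4 numbers: the shift along the tool's x, y, z in m, then the turn about the tool's z in degrees. A call has 1 to 10 rows; each row shifts and turns the commanded pose from where the row before left it, along the tool's axes as they then stand; what a row does not reach is not made up. A row lasts 1/10 s, in which the tool goes at most 50 mm and 8.59 degrees, less where a joint would pass 70% of its speed; a pose out of reach is approached as far as the arm can. A call is refused whole if a number of a shift passes 0.05 or a number of a turn 8.59, either way. A call with a gripper value outside its range is refused whole. OPENING is the finger opening in m, from 0 to 0.0854, set as the call begins (- or left out, the last holds). The fingers move at their own pace and stop on an object; FORCE is the grip in N (left out, the last holds). Time passes only in rows, so rows that do not move let the fingers close. It gives the time, the measured TCP pose, the force, the opening and the grip force at its end, in the units of the state.
- r.sense(): the state, without advancing time (a new reading comes with each control period).
- r.snapshot(name): name is "scene" or "top"; returns the picture (420x560x3 uint8, red, green, blue); there is no depth.
- r.camera_params(name): a dict with "fx", "fy", "cx", "cy" (pixels), "R" (3x3) and "t" (3): a world point X has camera coordinates R X + t. Camera axes: x right, y down, z forward; pixel columns grow to the right and rows downward; lengths in mm; the calibration is good to about 2 mm. A picture is of the moment at which its call begins. camera_params takes no time and is no camera call.
- r.hand_in(): hands the job in; it is judged then, once.
The state is a dict: "time": time; "joint_pos": joint angles; "qd": joint speeds; "joint_efforts": joint torques, N m; "tool_pos": TCP position; "tcp_rot": TCP orientation; "ft_force": force on the tool from outside, world axes, zero at the start; "wrist_torque": the same for the moment, N m; "finger_gap": finger opening in mm; "grip_force": force on a finger pad.
Only numpy, scipy, OpenCV 4.12 (cv2) and the standard library are available. Lean on these libraries where they do the work, as an engineer would, in place of code of your own. Each camera call takes 0.05 s, during which the arm holds its last target. There are 200 camera calls.

## Working session

There is one attempt and no reset: what is moved stays moved. The work goes in short steps, Python scripts to look and compute and a shell command to move; the robot and the scene stay as the last step left them, time stands still between calls to the robot, and variables do not carry over. Pictures are saved under pics/ and viewed, at most 10 in all, crops included, and the job is handed in when it is done.

```bash
mkdir -p pics; ls
python3 - <<'E'
from bench import r
import cv2,numpy as np
for n in("scene","top"):
    cv2.imwrite(f"pics/{n}0.png",r.snapshot(n)[:,:,::-1])
    p=r.camera_params(n);print(n,{k:np.round(p[k],4).tolist() for k in p})
s=r.sense();print(s["tool_pos"],s["tcp_rot"],s["time"],r.tcp_to_grasp,s["finger_gap"])
E
```

```text
pics
scene {'fx': 471.0676, 'fy': 471.0676, 'cx': 278.9656, 'cy': 213.3141, 'R': [[-0.0079, 0.9999, -0.0128], [0.5533, -0.0063, -0.833], [-0.833, -0.0137, -0.5532]], 't': [-20.346, -135.8105, 1489.2103]}
top {'fx': 413.3002, 'fy': 413.3002, 'cx': 281.112, 'cy': 208.7709, 'R': [[-0.0263, -0.9996, -0.0034], [-0.9981, 0.0265, -0.0558], [0.0559, 0.0019, -0.9984]], 't': [27.754, 505.0844, 1195.7688]}
[214.3838393  559.86081361 230.35719669] [-1.79905100e+02 -1.02955782e-02  1.59037339e+02] 0.1 18.700000000000003 85.60329576039676
```

View pics/scene0.png

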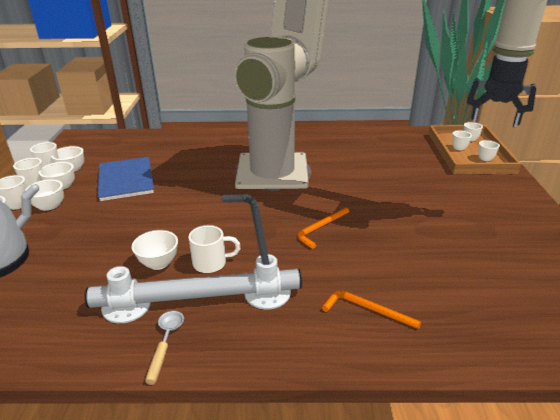

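View pics/top0.png

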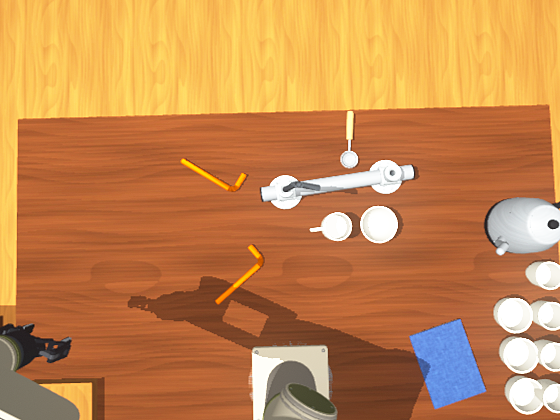

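The scene picture shows three L shapes: a black one standing in the near foot (bend at (250,198), boss at (266,262)), an orange one at (325,228) and another at (370,310). The black one fits, because it stands in the boss with its short arm on top. The top view shows the mug at (337,227), the bowl at (379,224) and the spoon at (349,150). I'll confirm with one enlarged crop.

Run:
```python
import cv2,numpy as np
a=cv2.imread("pics/scene0.png")[185:315,200:310];b=cv2.imread("pics/top0.png")[160:225,255:345]
a=cv2.resize(a,None,fx=4,fy=4,interpolation=cv2.INTER_CUBIC);b=cv2.resize(b,None,fx=4,fy=4,interpolation=cv2.INTER_CUBIC)
c=np.zeros((520,800,3),np.uint8);c[:,:440]=a;c[:260,440:800]=b
cv2.imwrite("pics/crop1.png",c)
```

```text
(no output)
```

View pics/crop1.png

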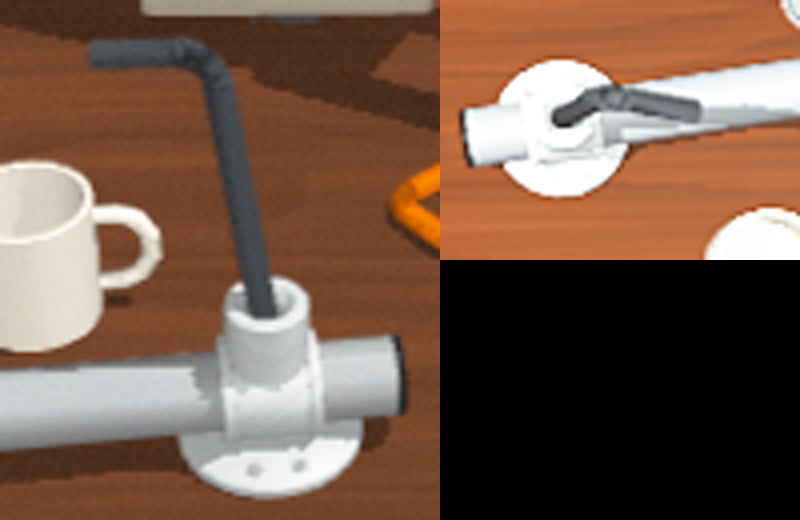

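```bash
cat > h.py <<'E'
import numpy as np
from bench import r
P={n:r.camera_params(n) for n in("scene","top")}
def ray(n,u,v):
    p=P[n];R=np.array(p["R"]);t=np.array(p["t"])
    d=R.T@[(u-p["cx"])/p["fx"],(v-p["cy"])/p["fy"],1.];return -R.T@t,d/np.linalg.norm(d)
def atz(n,u,v,z):
    o,d=ray(n,u,v);return o+d*(z-o[2])/d[2]
def tri(s,t):
    A=[];b=[]
    for n,q in(("scene",s),("top",t)):
        o,d=ray(n,*q);M=np.eye(3)-np.outer(d,d);A.append(M);b.append(M@o)
    X=np.linalg.lstsq(np.vstack(A),np.hstack(b),rcond=None)[0]
    return X,[np.linalg.norm(M@X-c) for M,c in zip(A,b)]
def proj(n,X):
    p=P[n];c=np.array(p["R"])@X+p["t"];return [p["fx"]*c[0]/c[2]+p["cx"],p["fy"]*c[1]/c[2]+p["cy"]]
E
python3 - <<'E'
from h import *
np.set_printoptions(precision=1,suppress=True)
print("mouth",atz("scene",267,259.2,92),atz("top",285,190.5,92),tri((267,259.2),(285,190.5)))
print("mouth2",atz("scene",120,274,92),atz("top",392,173,92))
print("bend",tri((252,199),(298.3,184)));print("stip",tri((222.5,198.2),(320,187.5)))
print("mug",atz("top",337,227,80),"bowl",atz("top",379,224,60),"spoon",atz("scene",171,320,10),atz("scene",152,378,10))
E
```

```text
mouth [555.7   1.2  92. ] [551.2   2.2  92. ] (array([551.6,   1.6,  88.7]), [np.float64(0.6333846091594428), np.float64(0.6333846091594915)])
mouth2 [ 600.1 -291.8   92. ] [ 591.7 -293.1   92. ]
bend (array([551.4, -26.3, 236.3]), [np.float64(2.5169486259570872), np.float64(2.5169486259571325)])
stip (array([542.2, -81.1, 232.7]), [np.float64(0.3132616643218102), np.float64(0.31326166432189423)])
mug [ 447.5 -138.6   80. ] bowl [ 453.  -259.4   60. ] spoon [ 646.4 -191.7   10. ] [ 784.6 -197.8   10. ]
```

The mouth comes out at about (553, 2), the bend at about (551, -23, 240) and the short arm points along roughly -99°. The heights agree with 92 and 242. The hand only shifts and spins about the vertical, so the flip has to be a passive pivot in the pads, with the long tip levered against the countersink. First I raise and turn to yaw 80.5.

```bash
python3 -m handwheel '[[0,0,-0.012,8.5],[0,0,-0.012,8.5],[0,0,-0.012,8.5],[0,0,-0.012,8.5],[0,0,-0.012,8.5],[0,0,-0.012,8.5],[0,0,-0.012,8.5],[0,0,-0.012,8.5],[0,0,-0.012,8.5],[0,0,0,2]]' 0.06
cat >> h.py <<'E'
def go(x,y,z):
    s=r.sense();p=np.array(s["tool_pos"]);w=np.radians(s["tcp_rot"][2]);d=np.array([x,y,z])-p
    T=np.array([d[0]*np.cos(w)+d[1]*np.sin(w),d[0]*np.sin(w)-d[1]*np.cos(w),-d[2]])
    print("t",round(s["time"],1),"pos",p.round(1),"rot",np.round(s["tcp_rot"],1),"need tool mm",T.round(1),"F",np.round(s["ft_force"],1),"gap",round(s["finger_gap"],1))
E
python3 -c "
from h import *
go(551,-26,335)"
```

```text
time: 1.1
tool_pos: [214.8, 560.8, 341.1]
tcp_rot: [180.0, -0.1, 80.2]
ft_force: [1.1, 0.5, 1.0]
finger_gap: 60.1
grip_force: 0.0
t 1.1 pos [214.8 560.8 341.1] rot [ 1.80e+02 -1.00e-01  8.02e+01] need tool mm [-521.2  431.     6.1] F [1.1 0.5 1. ] gap 60.1
```

```bash
python3 -m handwheel '[[-0.0325,0.027,0,0],[-0.0325,0.027,0,0],[-0.0325,0.027,0,0],[-0.0325,0.027,0,0],[-0.0325,0.027,0,0],[-0.0325,0.027,0,0],[-0.0325,0.027,0,0],[-0.0325,0.027,0,0]]' && python3 -m handwheel '[[-0.0325,0.027,0,0],[-0.0325,0.027,0,0],[-0.0325,0.027,0,0],[-0.0325,0.027,0,0],[-0.0325,0.027,0,0],[-0.0325,0.027,0,0],[-0.0325,0.027,0,0],[-0.0325,0.027,0,0],[0,0,0,0],[0,0,0,0]]' >/dev/null
python3 -c "
from h import *
import cv2
go(551,-24,300)
a=r.snapshot('scene')[90:270,180:340,::-1];b=r.snapshot('top')[140:240,240:360,::-1]
c=np.zeros((540,800,3),np.uint8);c[:,:480]=cv2.resize(a,None,fx=3,fy=3);c[:267,480:]=cv2.resize(b,(320,267))
cv2.imwrite('pics/c2.png',c)"
```

```text
time: 1.9
tool_pos: [385.3, 266.7, 338.9]
tcp_rot: [-180.0, 0.0, 80.6]
ft_force: [0.5, 0.1, -0.1]
finger_gap: 60.2
grip_force: 0.0
t 2.9 pos [555.1 -24.4 338.3] rot [-179.9   -0.    80.4] need tool mm [-0.3 -4.1 38.3] F [-0.5  0.9 -0.7] gap 60.2
```

View pics/c2.png

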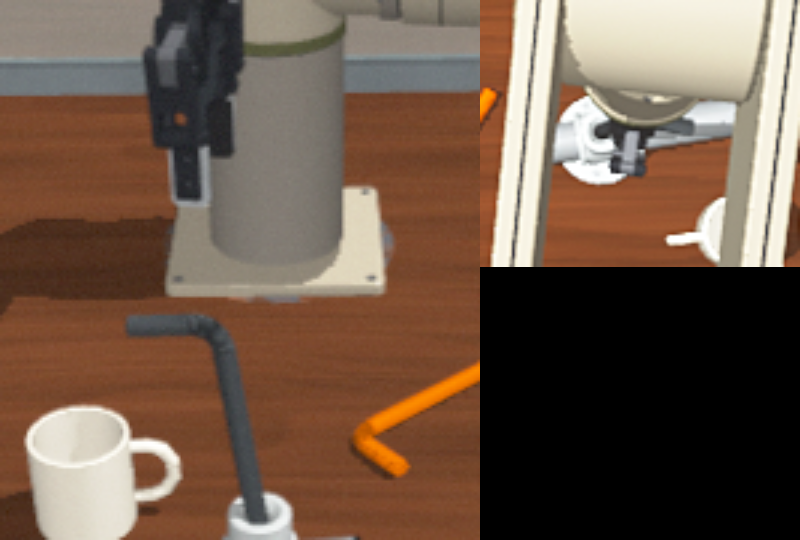

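```bash
python3 -c "
from h import *
print(proj('scene',[555,-24,338]),proj('scene',[555,-24,325]),proj('scene',[551,-24,241]),proj('scene',[552,-19,204]))
go(551,-19,250);go(551,-19,185)"
```

```text
[np.float64(249.20655129556528), np.float64(151.57318777097885)] [np.float64(249.55167971408326), np.float64(158.1162017718017)] [np.float64(251.76600221029904), np.float64(196.75195106758247)] [np.float64(255.1547152791303), np.float64(213.2087658648422)]
t 3.0 pos [554.9 -22.9 339.1] rot [-180.    -0.    80.6] need tool mm [ 3.2 -4.5 89.1] F [ 0.3  0.3 -0.2] gap 60.1
t 3.0 pos [554.9 -22.9 339.1] rot [-180.    -0.    80.6] need tool mm [  3.2  -4.5 154.1] F [ 0.3  0.3 -0.2] gap 60.1
```

```bash
python3 -c "
from h import *
for a in (25,35,45): print(proj('scene',[555+a*.986,-24-a*.165,338]),proj('scene',[555+a*.986,-24-a*.165,325]))"
python3 -m handwheel '[[0.001,-0.002,0.03,0],[0.001,-0.002,0.03,0],[0.001,0,0.02,0],[0,0,0,0]]'
python3 -c "
from h import *
import cv2
go(551,-19,185)
a=r.snapshot('scene')[150:270,190:310,::-1]
cv2.imwrite('pics/c3.png',cv2.resize(a,None,fx=5,fy=5))"
```

```text
[np.float64(245.98076603694068), np.float64(157.8827923372947)] [np.float64(246.36248978350466), np.float64(164.53294137049147)]
[np.float64(244.6448779825613), np.float64(160.49577636822573)] [np.float64(245.042152596311), np.float64(167.18949682724065)]
[np.float64(243.28175299693183), np.float64(163.1620355715597)] [np.float64(243.69513435377988), np.float64(169.89973531574572)]
time: 3.4
tool_pos: [549.5, -18.3, 255.9]
tcp_rot: [-179.7, -0.0, 80.7]
ft_force: [-0.3, 0.5, -0.2]
finger_gap: 60.1
grip_force: 0.0
t 3.4 pos [549.5 -18.3 255.9] rot [-179.7   -0.    80.7] need tool mm [-0.5  1.6 70.9] F [-0.3  0.5 -0.2] gap 60.1
```

View pics/c3.png

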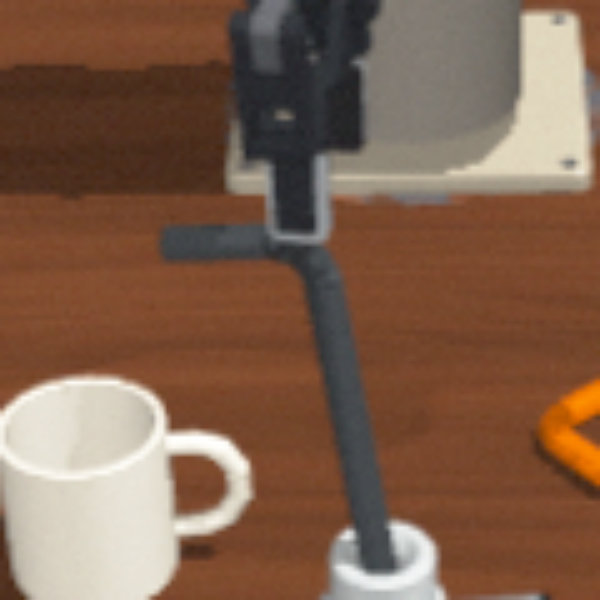

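The front finger hangs squarely in front of the key, with its end at crop (299,238), and the bend is at (310,255). I lower to the grip height and close.

```bash
python3 -m handwheel '[[0.001,0.001,0.025,0],[0.001,0,0.025,0],[0,0,0.019,0],[0,0,0,0]]'; python3 -m handwheel '[[0,0,0,0],[0,0,0,0],[0,0,0,0],[0,0,0,0],[0,0,0,0],[0,0,0,0]]' 0 50
```

```text
time: 3.85
tool_pos: [552.1, -17.5, 189.2]
tcp_rot: [-179.9, 0.0, 80.6]
ft_force: [-0.5, -0.6, -0.1]
finger_gap: 60.0
grip_force: 0.0
time: 4.45
tool_pos: [554.0, -18.4, 192.0]
tcp_rot: [179.9, -0.0, 80.5]
ft_force: [-0.0, -0.6, 5.6]
finger_gap: 13.4
grip_force: 49.3
```

```bash
python3 -m handwheel '[[0,0,-0.008,0],[0,0,-0.01,0],[0,0,-0.01,0],[0,0,-0.01,0],[0,0,-0.01,0],[0,0,-0.01,0],[0,0,0,0],[0,0,0,0]]'
python3 -c "
from h import *
import cv2
go(551,-19,185)
a=r.snapshot('scene')[110:280,180:320,::-1];b=r.snapshot('top')[140:240,240:360,::-1]
c=np.zeros((510,800,3),np.uint8);c[:,:420]=cv2.resize(a,None,fx=3,fy=3);c[:300,440:]=cv2.resize(b,(360,300))
cv2.imwrite('pics/c4.png',c)"
```

```text
time: 5.25
tool_pos: [553.3, -18.2, 248.5]
tcp_rot: [180.0, -0.0, 80.5]
ft_force: [0.2, 0.3, -3.3]
finger_gap: 13.2
grip_force: 49.3
t 5.2 pos [553.3 -18.2 248.5] rot [180.   -0.   80.5] need tool mm [-1.2 -2.1 63.5] F [ 0.2  0.3 -3.3] gap 13.2
```

View pics/c4.png

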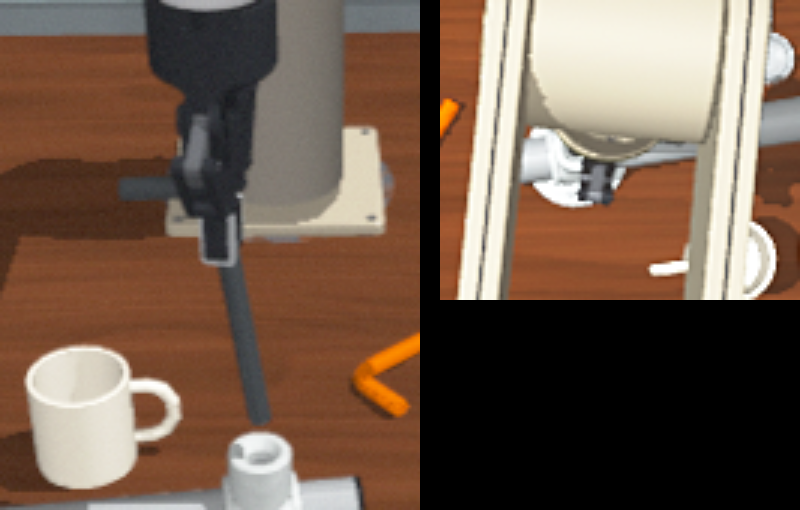

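The key is free of the boss (wrist reads 3.3 N): tip at crop (260,418), mouth at about (261,454). I refine the mouth from the foot flange and the rim.

Run:
```python
from h import *
import cv2
from scipy.optimize import least_squares
np.set_printoptions(precision=1,suppress=True)
print(atz("top",286.5,191.9,4),atz("scene",266.8,261,92))
t=cv2.imread("pics/top0.png");s=cv2.imread("pics/scene0.png")
# flange: white disc mask in top view
g=t[160:225,255:300].min(2);ys,xs=np.where(g>170);print(xs.min()+255,xs.max()+255,ys.min()+160,ys.max()+160)
for x in(550,553,556,559):
  print(x,np.round(proj("scene",[x,2,92]),1),np.round(proj("scene",[x-22,2,92]),1),np.round(proj("scene",[x+22,2,92]),1),np.round(proj("top",[x,2,92]),1))
g=s[245:275,250:290].astype(int).min(2)
print(g[:,14:22:2].T)
```

```text
[555.8  -2.8   4. ] [561.6   0.9  92. ]
261 299 175 208
550 [267.5 257.5] [267.8 250.9] [267.2 264.3] [285.1 190.9]
553 [267.4 258.4] [267.7 251.8] [267.1 265.2] [285.1 189.9]
556 [267.4 259.3] [267.7 252.7] [267.1 266.2] [285.  188.8]
559 [267.4 260.2] [267.7 253.6] [267.  267.1] [285.  187.7]
[[ 70  68  71  70  66  71  71  69  71  71  70  72  68  67  66  65  64  62
   62 107 211 234 225 176 176 177 180 181 177 174]
 [ 55  59  56  64  69  72  68  68  70  65  69  71  68  67  67  67  70  69
   66 113 212 236 234 178 178 180 181 183 178 177]
 [ 45  44  39  40  49  42  43  44  69 154 204 176 173 140 116 112  80  67
   66 122 228 237 231 182 183 184 186 186 185 185]
 [ 45  46  38  45  43  46  46  38  53 130 231 228 216 209 207 195 172 151
  146 203 236 238 210 188 190 192 193 195 192 186]]
```

```bash
python3 -m handwheel '[[0,0,0,-8],[0,0,0,-8],[0,0,0,-8],[0,0,0,-8],[0,0,0,-8],[0,0,0,-8],[0,0,0,-8],[0,0,0,-4],[0,0,0,0]]'
python3 -c "
from h import *
go(571,-11.5,211)"
```

```text
time: 6.25
tool_pos: [552.7, -18.1, 247.5]
tcp_rot: [-180.0, -0.1, 140.6]
ft_force: [1.2, -0.6, -3.6]
finger_gap: 13.2
grip_force: 49.2
t 6.2 pos [552.7 -18.1 247.5] rot [-1.800e+02 -1.000e-01  1.406e+02] need tool mm [-9.9 16.7 36.5] F [ 1.2 -0.6 -3.6] gap 13.2
```

```bash
python3 -m handwheel '[[-0.005,0.008,0,0],[-0.005,0.009,0,0],[0,0,0.012,0],[0,0,0.012,0],[0,0,0.006,0],[0,0,0.006,0],[0,0,0,0],[0,0,0,0]]'
python3 -c "
from h import *
import cv2
go(571,-11.5,211)
a=r.snapshot('scene')[130:280,200:340,::-1]
cv2.imwrite('pics/c5.png',cv2.resize(a,None,fx=4,fy=4,interpolation=cv2.INTER_CUBIC))"
```

```text
time: 7.05
tool_pos: [571.5, -11.5, 212.2]
tcp_rot: [-180.0, -0.0, 140.5]
ft_force: [0.5, -0.2, -3.0]
finger_gap: 13.1
grip_force: 49.2
t 7.0 pos [571.5 -11.5 212.2] rot [-180.    -0.   140.5] need tool mm [ 0.4 -0.3  1.2] F [ 0.5 -0.2 -3. ] gap 13.1
```

View pics/c5.png

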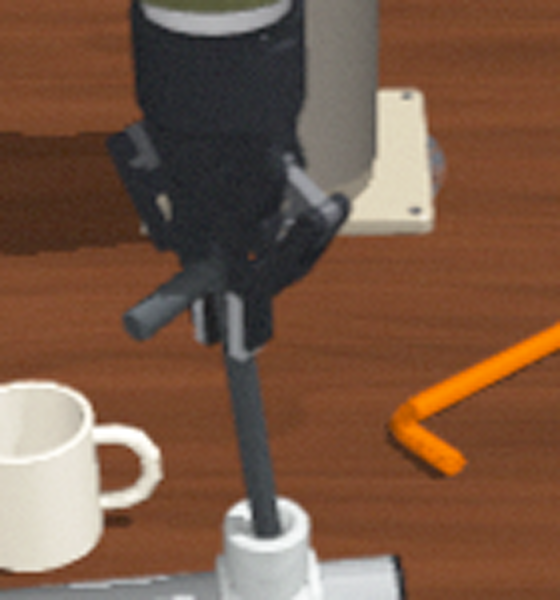

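The tip sits inside the countersink at crop (265,530), with no contact force. I start the pivot.

```bash
python3 -m handwheel '[[-0.0105,0,0.0035,0],[-0.0105,0,0.0035,0],[-0.0105,0,0.0035,0],[-0.0077,0,0.004,0],[-0.0077,0,0.004,0],[-0.0077,0,0.0045,0],[0,0,0,0]]' - 35
```

```text
time: 7.8
tool_pos: [614.6, -47.1, 188.7]
tcp_rot: [-180.0, 0.0, 140.5]
ft_force: [0.7, 0.3, -0.3]
finger_gap: 13.4
grip_force: 50.0
```

```bash
python3 -m handwheel '[[-0.0102,0,0.0055,0],[-0.0102,0,0.0061,0],[-0.0101,0,0.0067,0],[-0.0085,0,0.008,0],[-0.0078,0,0.0085,0],[-0.007,0,0.009,0],[0,0,0,0]]'
python3 -c "
from h import *
import cv2
go(571,-11.5,211)
a=r.snapshot('scene')[150:300,200:340,::-1]
cv2.imwrite('pics/c6.png',cv2.resize(a,None,fx=4,fy=4,interpolation=cv2.INTER_CUBIC))"
```

```text
time: 8.5
tool_pos: [655.0, -80.8, 143.1]
tcp_rot: [-179.9, -0.1, 140.5]
ft_force: [-1.8, 2.9, -2.5]
finger_gap: 13.4
grip_force: 48.3
t 8.5 pos [655.  -80.8 143.1] rot [-1.799e+02 -1.000e-01  1.405e+02] need tool mm [ 1.089e+02  1.000e-01 -6.790e+01] F [-1.8  2.9 -2.5] gap 13.4
```

View pics/c6.png

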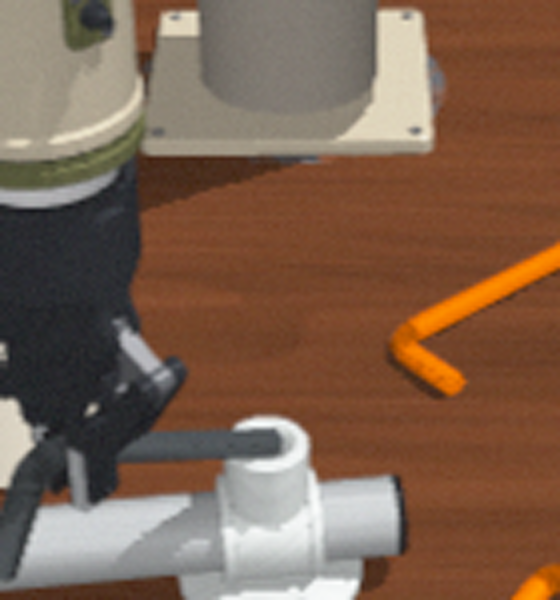

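The key is pivoting as planned: the long tip lies in the mouth at crop (275,443) and the short arm now points down at (20,530). I continue to level.

```bash
python3 -m handwheel '[[-0.005,0,0.0095,0],[-0.005,0,0.01,0],[-0.0045,0,0.01,0],[-0.002,0,0.011,0],[-0.0015,0,0.0115,0],[-0.0005,0,0.006,0],[0,0,0.004,0],[0,0,0.002,0],[0,0,0,0]]'
```

```text
time: 9.45
tool_pos: [669.5, -92.0, 81.4]
tcp_rot: [-180.0, -0.0, 140.5]
ft_force: [0.9, -2.0, 0.8]
finger_gap: 13.6
grip_force: 46.1
```

```bash
python3 -m handwheel '[[0,0,0.003,0],[0,0,0,0],[0,0,0,0]]' 0 90;  python3 -m handwheel '[[0,0,-0.01,0],[0,0,-0.02,0],[0,0,-0.025,0],[0,0,-0.025,0],[0,0,-0.02,0],[0,0,0,0],[0,0,0,0]]'
python3 -c "
from h import *
import cv2
go(571,-11.5,211)
a=r.snapshot('scene')[130:300,150:320,::-1];b=r.snapshot('top')[100:250,230:410,::-1]
c=np.zeros((510,800,3),np.uint8);c[:,:510]=cv2.resize(a,None,fx=3,fy=3);c[:240,510:798]=cv2.resize(b,(288,240))
cv2.imwrite('pics/c7.png',c)"
```

```text
time: 9.75
tool_pos: [669.9, -92.1, 79.2]
tcp_rot: [180.0, 0.0, 140.5]
ft_force: [-0.2, -2.4, 4.5]
finger_gap: 12.4
grip_force: 88.1
time: 10.45
tool_pos: [669.5, -91.9, 178.0]
tcp_rot: [-180.0, -0.0, 140.6]
ft_force: [-0.5, 0.9, -4.2]
finger_gap: 12.7
grip_force: 87.8
t 10.4 pos [669.5 -91.9 178. ] rot [-180.    -0.   140.6] need tool mm [127.1  -0.5 -33. ] F [-0.5  0.9 -4.2] gap 12.7
```

View pics/c7.png

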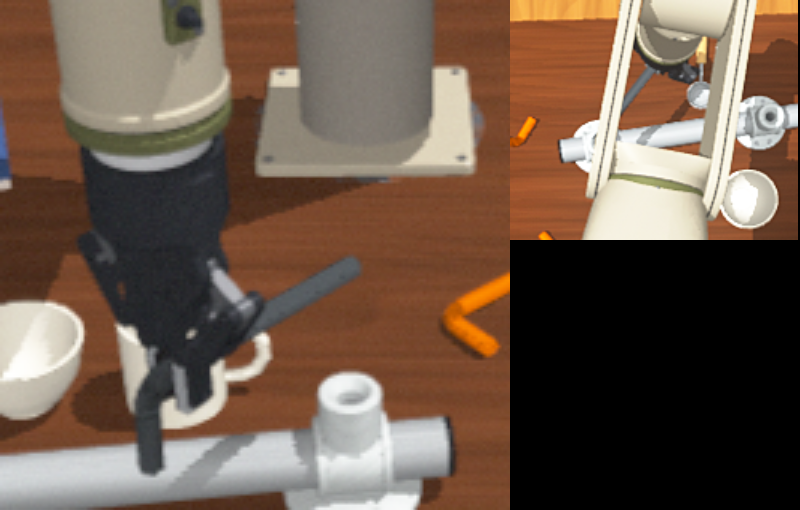

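The key now hangs flipped: long tip at crop (352,268), short tip at (151,470). I fit the tilt and the grip distance to these.

Run:
```python
from h import *
from scipy.optimize import least_squares
G=np.array([669.5,-92,196.7]);a=np.radians(-39.5);u=np.array([np.cos(a),np.sin(a),0]);k=np.array([0,0,1.])
def pts(th,d):
    z=u*np.cos(th)+k*np.sin(th);x=u*np.sin(th)-k*np.cos(th)
    B=G+z*d;return B,B-180*z,B+60*x
obs=np.array([[267.3,219.3],[200.3,286.7]])
f=lambda p:(np.array([proj("scene",q) for q in pts(*p[:2])[1:]])-obs).ravel()
s=least_squares(f,[0,33],x_scale=[.1,10]);print(np.degrees(s.x[0]),s.x[1],s.fun.round(1))
for th in(-5,0,5):print(th,f([np.radians(th),33]).round(1))
B,L,S=pts(*s.x);print(B.round(1),L.round(1),S.round(1))
```

```text
2.9505409782825067 26.971749904874503 [0.5 0.1 0.6 1.5]
-5 [-2.  -7.2  1.9  2.5]
0 [-1.6 -1.9 -0.5  3. ]
5 [-1.6  3.7 -2.9  3.2]
[ 690.3 -109.1  198.1] [551.6   5.2 188.8] [ 692.7 -111.1  138.2]
```

```bash
python3 -m handwheel '[[0.045,0,0,0],[0.045,0,0,0],[0.045,0,0,0],[0.04,0,0,0],[0,0,0,0],[0,0,0,0]]'
python3 -c "
from h import *
go(532.2,20.5,142)"
```

```text
time: 11.15
tool_pos: [533.1, 19.8, 177.0]
tcp_rot: [-179.9, -0.1, 140.6]
ft_force: [-0.7, -0.5, -3.2]
finger_gap: 12.8
grip_force: 88.0
t 11.2 pos [533.1  19.8 177. ] rot [-1.799e+02 -1.000e-01  1.406e+02] need tool mm [ 1.2 -0.1 35. ] F [-0.7 -0.5 -3.2] gap 12.8
```

```bash
python3 -m handwheel '[[0.001,0,0.012,0],[0,0,0.012,0],[0,0,0.012,0],[0,0,0,0]]'; python3 -m handwheel '[[0,0,0.005,0],[0,0,0.005,0],[0,0,0.005,0],[0,0,0,0]]'
python3 -c "
from h import *
import cv2
go(532.2,20.5,102)
a=r.snapshot('scene')[130:280,200:350,::-1]
cv2.imwrite('pics/c8.png',cv2.resize(a,None,fx=4,fy=4,interpolation=cv2.INTER_CUBIC))"
```

```text
time: 11.55
tool_pos: [532.0, 19.4, 138.9]
tcp_rot: [-179.8, -0.3, 140.5]
ft_force: [-1.5, -0.6, -3.8]
finger_gap: 12.6
grip_force: 87.9
time: 11.95
tool_pos: [533.3, 19.8, 126.7]
tcp_rot: [-180.0, -0.0, 140.5]
ft_force: [0.5, 0.2, -3.6]
finger_gap: 12.6
grip_force: 88.0
t 11.9 pos [533.3  19.8 126.7] rot [-180.    -0.   140.5] need tool mm [ 1.3 -0.2 24.7] F [ 0.5  0.2 -3.6] gap 12.6
```

View pics/c8.png

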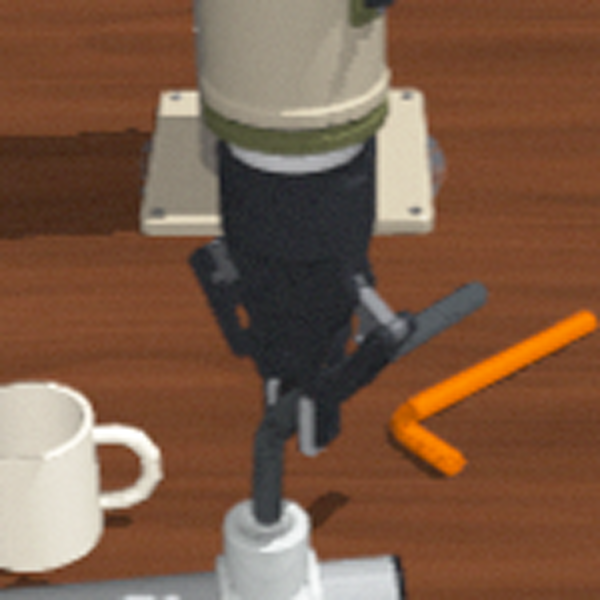

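The short tip is centred in the mouth at crop (266,522), with no contact. I lower it, watching the force.

```bash
python3 -m handwheel '[[0.0005,0,0.003,0],[0,0,0.003,0],[0,0,0.003,0],[0,0,0,0]]'; python3 -m handwheel '[[0,0,0.003,0],[0,0,0.002,0],[0,0,0,0],[0,0,0,0]]'
```

```text
time: 12.4
tool_pos: [533.1, 20.1, 117.9]
tcp_rot: [-180.0, -0.0, 140.5]
ft_force: [0.1, -0.4, -3.0]
finger_gap: 12.5
grip_force: 88.0
time: 12.8
tool_pos: [533.4, 20.0, 113.4]
tcp_rot: [-180.0, 0.0, 140.5]
ft_force: [1.1, -0.7, -3.1]
finger_gap: 12.6
grip_force: 88.0
```

```bash
python3 -m handwheel '[[0,0,0.003,0],[0,0,0.002,0],[0,0,0,0]]'; python3 -m handwheel '[[0,0,0.003,0],[0,0,0.002,0],[0,0,0,0],[0,0,0,0]]'
```

```text
time: 13.1
tool_pos: [533.5, 20.0, 108.3]
tcp_rot: [-180.0, 0.0, 140.5]
ft_force: [1.8, -1.8, -4.5]
finger_gap: 12.8
grip_force: 87.9
time: 13.5
tool_pos: [533.8, 19.9, 103.8]
tcp_rot: [180.0, 0.0, 140.5]
ft_force: [1.5, -0.7, -3.6]
finger_gap: 12.9
grip_force: 96.2
```

```bash
python3 -m handwheel '[[0,0,0.002,0],[0,0,0.001,0],[0,0,0,0],[0,0,0,0]]'; python3 -m handwheel '[[0,0,0.002,0],[0,0,0,0],[0,0,0,0]]'
```

```text
time: 13.9
tool_pos: [533.8, 19.9, 100.7]
tcp_rot: [180.0, 0.1, 140.5]
ft_force: [4.4, -4.6, 2.2]
finger_gap: 12.5
grip_force: 96.3
time: 14.2
tool_pos: [533.9, 19.8, 98.7]
tcp_rot: [180.0, 0.1, 140.5]
ft_force: [4.3, -4.0, -3.0]
finger_gap: 12.6
grip_force: 95.5
```

```bash
python3 -m handwheel '[[0,0,0.002,0],[0,0,0,0],[0,0,0,0]]'; python3 -m handwheel '[[0,0,0.002,0],[0,0,0,0],[0,0,0,0]]'
```

```text
time: 14.5
tool_pos: [534.0, 19.8, 96.8]
tcp_rot: [180.0, 0.1, 140.5]
ft_force: [7.1, -5.9, 0.0]
finger_gap: 13.0
grip_force: 96.0
time: 14.8
tool_pos: [534.3, 19.9, 95.3]
tcp_rot: [179.9, 0.1, 140.5]
ft_force: [3.3, -2.2, -0.1]
finger_gap: 12.3
grip_force: 94.2
```

```bash
python3 -m handwheel '[[0,0,0,0],[0,0,0,0],[0,0,0,0],[0,0,-0.02,0],[0,0,-0.03,0],[0,0,-0.03,0],[0.04,0,-0.03,0],[0.04,0,0,0],[0.02,0,0,0],[0,0,0,0]]' 0.05 40
python3 - <<'E'
from h import *
import cv2
from scipy.optimize import least_squares
im=r.snapshot("scene");cv2.imwrite("pics/n1.png",im[:,:,::-1])
M=np.array([556.5,.5,62]);u0=lambda a:np.array([np.cos(a),np.sin(a),0]);k=np.array([0,0,1.])
go(0,0,0)
I=im.astype(int);mx=I.max(2);mn=I.min(2);dark=((mx<110)&(mx-mn<14)).astype(np.uint8)
n,lab,st,ce=cv2.connectedComponentsWithStats(dark)
for i in range(1,n):
    x,y,w,h,a=st[i]
    if a>40 and 120<x<420 and 120<y<300: print(x,y,w,h,a)
def draw(p):
    dx,dy,h,a,th=p
    S=M+[dx,dy,h];u=u0(a);z=u*np.cos(th)+k*np.sin(th);x=u*np.sin(th)-k*np.cos(th);B=S-60*x
    return [proj("scene",q) for q in(S,B,B-180*z)]
for th in(0,5):
  for h in(0,8,16): print(th,h,np.round(draw([0,0,h,np.radians(-39.5),np.radians(th)]),1).tolist())
E
```

```text
time: 15.8
tool_pos: [454.4, 85.4, 204.5]
tcp_rot: [180.0, -0.1, 140.7]
ft_force: [-0.4, -1.0, 0.1]
finger_gap: 50.1
grip_force: 0.0
t 15.8 pos [455.4  84.5 204.5] rot [180.   -0.  140.7] need tool mm [ 298.6 -354.   204.5] F [-0.5 -0.5 -0.6] gap 49.8
250 139 3 22 46
264 219 58 46 484
0 0 [[267.1, 270.5], [266.3, 248.0], [318.4, 210.2]]
0 8 [[267.0, 267.6], [266.2, 244.8], [318.5, 207.2]]
0 16 [[266.9, 264.7], [266.0, 241.7], [318.6, 204.3]]
5 0 [[267.1, 270.5], [268.0, 246.8], [319.3, 215.1]]
5 8 [[267.0, 267.6], [267.9, 243.7], [319.4, 212.2]]
5 16 [[266.9, 264.7], [267.8, 240.5], [319.6, 209.3]]
```

```bash
cat > fit.py <<'E'
from h import *
import cv2
from scipy.optimize import least_squares
def keymask(im):
    I=im.astype(int);mx=I.max(2);mn=I.min(2);dark=((mx<110)&(mx-mn<16)).astype(np.uint8);n,lab,st,ce=cv2.connectedComponentsWithStats(dark)
    return n,lab,st
def fit(m,a0,M=np.array([556.5,.5,62])):
    k=np.array([0,0,1.])
    def pts(p):
        h,a,th,dx,dy=p;u=np.array([np.cos(a),np.sin(a),0]);z=u*np.cos(th)+k*np.sin(th);x=u*np.sin(th)-k*np.cos(th)
        B=M+[dx,dy,h]-60*x;return [B+60*x,B,B-180*z]
    ys,xs=np.where(m)
    def cost(p):
        S,B,L=pts(p)
        top=S+(B-S)*.45  # hidden part in the boss
        im=np.zeros((420*4,560*4),np.uint8)
        q=[np.array(proj("scene",X))*4+2 for X in(top,B,L)]
        # bar width 15 mm in pixels, depth ~1 m
        d=(np.array(P["scene"]["R"])@B+P["scene"]["t"])[2];w=int(round(15*471/d*4))
        for A,C in((q[0],q[1]),(q[1],q[2])): cv2.line(im,tuple(map(int,A)),tuple(map(int,C)),255,w)
        im=cv2.GaussianBlur(cv2.resize(im,(560,420),interpolation=cv2.INTER_AREA),(0,0),.8)/255.
        return np.sum((im-mm)**2)+((p[3]/2)**2+(p[4]/2)**2)*3
    mm=cv2.GaussianBlur(m.astype(float),(0,0),.8)
    best=None
    from scipy.optimize import differential_evolution
    s=differential_evolution(cost,[(-4,26),(a0-.25,a0+.25),(-.15,.4),(-4,4),(-4,4)],seed=1,maxiter=40,popsize=10,tol=1e-4)
    p=s.x;print("h %.1f yaw %.1f droop %.1f dx %.1f dy %.1f cost %.1f"%(p[0],np.degrees(p[1]),np.degrees(p[2]),p[3],p[4],s.fun))
    print([X.round(1).tolist() for X in pts(p)])
E
python3 - <<'E'
from fit import *
im=cv2.imread("pics/n1.png")
n,lab,st=keymask(im)
i=[i for i in range(1,n) if abs(st[i][0]-264)<6 and st[i][4]>200][0]
m=lab==i
print(st[i],[(c,np.where(m[:,c])[0][[0,-1]].tolist()) for c in range(264,323,6) if m[:,c].any()])
fit(m,np.radians(-39.5))
E
```

```text
[264 219  58  46 485] [(264, [254, 264]), (270, [243, 262]), (276, [239, 246]), (282, [236, 243]), (288, [233, 240]), (294, [230, 237]), (300, [227, 233]), (306, [224, 230]), (312, [221, 227]), (318, [219, 224])]
h -2.4 yaw -37.6 droop 11.0 dx 0.1 dy -1.7 cost 28.1
[[556.6, -1.2, 59.6], [547.6, 5.8, 118.5], [407.6, 113.6, 84.2]]
```

The long arm droops about 11°, and the tip seems near the floor within a few mm. To be sure it is home, I press on the bend from above with closed fingers.

```bash
python3 -m handwheel '[[-0.042,0,0,0],[-0.042,0,0,0],[-0.039,0,0,0],[0,0,0.02,0],[0,0,0.02,0],[0,0,0.015,0],[0,0,0,0],[0,0,0,0]]' 0 40
python3 -c "
from h import *
go(550.5,4,132)"
```

```text
time: 16.65
tool_pos: [551.0, 5.4, 149.4]
tcp_rot: [-180.0, -0.0, 140.5]
ft_force: [0.7, 0.4, -0.1]
finger_gap: 0.1
grip_force: 0.0
t 16.6 pos [551.    5.4 149.4] rot [-180.    -0.   140.5] need tool mm [-0.5 -1.4 17.4] F [ 0.7  0.4 -0.1] gap 0.1
```

```bash
python3 -m handwheel '[[0,0,0.008,0],[0,0,0.006,0],[0,0,0.002,0],[0,0,0,0],[0,0,0,0]]';python3 -m handwheel '[[0,0,0.002,0],[0,0,0,0],[0,0,0,0]]'; python3 -m handwheel '[[0,0,0.002,0],[0,0,0,0],[0,0,0,0]]'
```

```text
time: 17.15
tool_pos: [551.2, 5.5, 133.7]
tcp_rot: [180.0, 0.0, 140.5]
ft_force: [-0.5, 0.6, -0.1]
finger_gap: -0.1
grip_force: 0.0
time: 17.45
tool_pos: [551.1, 5.5, 131.5]
tcp_rot: [180.0, 0.0, 140.5]
ft_force: [0.3, 0.1, -0.5]
finger_gap: -0.2
grip_force: 0.0
time: 17.75
tool_pos: [551.0, 5.5, 129.4]
tcp_rot: [-180.0, -0.0, 140.5]
ft_force: [-0.3, -1.1, 0.3]
finger_gap: 0.2
grip_force: 0.0
```

```bash
python3 -m handwheel '[[0,0,0.002,0],[0,0,0,0],[0,0,0,0]]';python3 -m handwheel '[[0,0,0.002,0],[0,0,0,0],[0,0,0,0]]'
```

```text
time: 18.05
tool_pos: [551.0, 5.5, 127.4]
tcp_rot: [-180.0, -0.0, 140.5]
ft_force: [0.4, 0.2, 0.4]
finger_gap: 0.0
grip_force: 0.0
time: 18.35
tool_pos: [551.1, 5.5, 125.5]
tcp_rot: [-180.0, -0.0, 140.5]
ft_force: [0.8, 0.6, -0.3]
finger_gap: 0.3
grip_force: 0.0
```

The bend's top is below 125.5 with no contact, while level and home would put it at 130. So the key is fully home and just drooping. I regrip about 130 mm out on the long arm.

```bash
python3 -m handwheel '[[0,0,-0.02,0],[0,0,-0.02,-2],[0.045,0,0,0],[0.045,0,0,0],[0.04,0,0,0],[0,0,0,0],[0,0,0,0]]' 0.05 40
python3 -c "
from h import *
go(446.5,83.7,75)"
```

```text
time: 19.05
tool_pos: [447.7, 85.0, 165.8]
tcp_rot: [180.0, 0.1, 142.6]
ft_force: [0.4, -0.7, 0.3]
finger_gap: 49.8
grip_force: 0.0
t 19.1 pos [447.7  85.  165.8] rot [1.800e+02 1.000e-01 1.426e+02] need tool mm [ 0.2 -1.8 90.8] F [ 0.4 -0.7  0.3] gap 49.8
```

```bash
python3 -m handwheel '[[0,-0.002,0.03,0],[0,0,0.03,0],[0,0,0.025,0],[0,0,0,0],[0,0,0,0]]'; python3 -m handwheel '[[0,0,0,0],[0,0,0,0],[0,0,0,0],[0,0,0,0],[0,0,0,0],[0,0,0,0]]' 0 40
```

```text
time: 19.55
tool_pos: [447.1, 82.4, 80.8]
tcp_rot: [-180.0, -0.0, 142.5]
ft_force: [0.6, -0.1, 0.6]
finger_gap: 50.4
grip_force: 0.0
time: 20.15
tool_pos: [447.6, 83.0, 81.2]
tcp_rot: [179.9, 0.1, 142.6]
ft_force: [4.5, 1.0, 1.7]
finger_gap: 13.3
grip_force: 41.5
```

```bash
python3 -m handwheel '[[-0.0003,0.0096,0,4],[-0.0003,0.0096,0,4],[-0.0003,0.0096,0,4],[-0.0003,0.0096,0,4],[0,0,0,0]]'
python3 -c "
from h import *
s=r.sense();p=s['tool_pos'];d=np.array(p[:2])-[556.5,.5];print(np.hypot(*d),np.degrees(np.arctan2(d[1],d[0])),s['wrist_torque']);go(0,0,0)"
```

```text
time: 20.65
tool_pos: [474.2, 109.9, 80.7]
tcp_rot: [-180.0, 0.0, 126.5]
ft_force: [-1.5, -3.6, 4.4]
finger_gap: 13.0
grip_force: 42.0
136.8806657860488 126.96153649657988 [-0.65656816 -0.03155892  0.36809445]
t 20.6 pos [474.2 109.9  80.7] rot [-180.     0.   126.5] need tool mm [ 193.9 -446.5   80.7] F [-1.5 -3.6  4.4] gap 13.0
```

Consistent: the radius is 137 mm and there is a reaction of a few newtons. I carry on along the arc.

```bash
python3 -m handwheel '[[-0.0003,0.0096,0,4],[-0.0003,0.0096,0,4],[-0.0003,0.0096,0,4],[-0.0003,0.0096,0,4],[-0.0003,0.0096,0,4],[-0.0003,0.0096,0,4],[-0.0003,0.0096,0,4],[-0.0003,0.0096,0,4],[0,0,0,0]]'
python3 -c "
from h import *
s=r.sense();p=s['tool_pos'];d=np.array(p[:2])-[556.5,.5];print(np.hypot(*d),np.degrees(np.arctan2(d[1],d[0])),s['wrist_torque']);go(0,0,0)"
```

```text
time: 21.55
tool_pos: [544.5, 137.0, 80.4]
tcp_rot: [-179.9, -0.0, 94.6]
ft_force: [-3.0, 2.3, 5.2]
finger_gap: 13.1
grip_force: 42.2
137.010297903896 95.0082162372973 [-0.05683577  0.56543024  0.44658326]
t 21.6 pos [544.5 137.   80.4] rot [-179.9   -0.    94.6] need tool mm [ -92.8 -553.8   80.4] F [-3.   2.3  5.2] gap 13.1
```

```bash
python3 -m handwheel '[[-0.0003,0.0096,0,4],[-0.0003,0.0096,0,4],[-0.0003,0.0096,0,4],[-0.0003,0.0096,0,4],[-0.0003,0.0096,0,4],[-0.0003,0.0096,0,4],[-0.0003,0.0096,0,4],[-0.0003,0.0096,0,4],[-0.0003,0.0096,0,4],[0,0,0,0]]'
python3 -c "
from h import *
s=r.sense();p=s['tool_pos'];d=np.array(p[:2])-[556.5,.5];print(np.hypot(*d),np.degrees(np.arctan2(d[1],d[0])),s['wrist_torque']);go(0,0,0)"
```

```text
time: 22.55
tool_pos: [627.7, 117.9, 80.8]
tcp_rot: [-180.0, -0.1, 58.6]
ft_force: [-1.1, 5.6, 4.5]
finger_gap: 13.2
grip_force: 42.0
137.25996320917608 58.77024109622998 [0.72700395 0.44657981 0.22374961]
t 22.6 pos [627.7 117.9  80.8] rot [-1.80e+02 -1.00e-01  5.86e+01] need tool mm [-427.5 -474.5   80.8] F [-1.1  5.6  4.5] gap 13.2
```

```bash
python3 -m handwheel '[[0,0,0,0],[0,0,0,0],[0,0,0,0],[0,0,0,0],[0,0,-0.02,0],[0,0,-0.03,0],[0,0,-0.04,0],[0,0,-0.04,0],[0.04,0,-0.04,0],[0.04,0,-0.03,0]]' 0.05; python3 -m handwheel '[[0.045,0,0,0],[0.045,0,0,0],[0,0,0,0]]'
python3 - <<'E'
from fit import *
go(0,0,0)
im=r.snapshot("scene");cv2.imwrite("pics/n2.png",im[:,:,::-1])
n,lab,st=keymask(im)
for i in range(1,n):
    x,y,w,h,a=st[i]
    if a>150 and 200<x<340 and 180<y<280:
        print(st[i]);m=lab==i
        print([(c,np.where(m[:,c])[0][[0,-1]].tolist()) for c in range(x,x+w,6) if m[:,c].any()])
        fit(m,np.radians(-121.4))
E
```

```text
time: 23.55
tool_pos: [667.7, 181.0, 279.1]
tcp_rot: [179.9, -0.1, 58.4]
ft_force: [1.4, 0.4, -0.2]
finger_gap: 49.9
grip_force: 0.0
time: 23.85
tool_pos: [714.3, 263.2, 270.5]
tcp_rot: [-179.7, 0.2, 58.8]
ft_force: [0.1, -0.2, -2.2]
finger_gap: 50.0
grip_force: 0.0
t 23.9 pos [714.3 263.2 270.5] rot [-179.7    0.2   58.8] need tool mm [-595.2 -474.7  270.5] F [ 0.1 -0.2 -2.2] gap 50.0
[264 249  91  36 721]
[(264, [258, 264]), (270, [250, 263]), (276, [250, 256]), (282, [252, 258]), (288, [254, 260]), (294, [256, 262]), (300, [258, 265]), (306, [260, 267]), (312, [262, 269]), (318, [265, 271]), (324, [267, 274]), (330, [269, 276]), (336, [271, 278]), (342, [273, 280]), (348, [276, 282]), (354, [278, 279])]
h -3.7 yaw -117.1 droop 3.2 dx -0.1 dy 0.6 cost 35.3
[[556.4, 1.1, 58.3], [557.9, 4.0, 118.2], [639.8, 164.0, 108.3]]
```

The key is home on its short arm (fitted tip at socket height within error) and droops 3 to 5°. It turned 80 to 84° against at most 14° of play, and the hand is clear. I hand in.

```bash
python3 -m handwheel '[[0,0,0,0],[0,0,0,0],[0,0,0,0],[0,0,0,0],[0,0,0,0]]'; python3 -c "
from bench import r
print(r.hand_in())"
```

```text
time: 24.4
tool_pos: [713.9, 257.7, 276.9]
tcp_rot: [180.0, -0.1, 58.5]
ft_force: [-0.1, 0.2, 0.1]
finger_gap: 50.1
grip_force: 0.0
the job is handed in; nothing more can be done
None
```

I flipped the key, put its short arm home and turned the lever 84°, which should be at least 70° at the screw after play; the key is left in the screw, the job was handed in at about 24 s, and no verdict came back.

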